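Pot under the tap, lever at half open

ROBOT

A 7-joint arm with a two-finger parallel gripper is mounted at the origin on the work surface. World frame = base frame: x ahead of the robot, y to its left, z up, the work surface at z = 0. Lengths are in mm, angles in rad, forces in N, time in s.
With the tool pointing down it reaches from about 400 to 875 mm from the base axis. Payload 4.4 kg.
Tool frame: the origin (TCP) lies at the very end of the fingers, on their centre line; the grasp point (between the pads) lies 19 mm behind it; z points along the fingers, y is the line along which they close (so a half turn about z gives the same grasp; the last joint's range is limited). The gripper opens to 85 mm and grips with 20 to 120 N. Pads are 22 mm wide; open, the fingers measure 114 mm over their backs; the gripper's body (76 mm by 85 mm) begins 54 mm behind the grasp point. The pads swing forward as they close: fully open they stand 13 mm farther back than shut.
Start: joints at [-1.169, 0.628, 0.038, 1.517, -0.027, 0.996, -0.02], TCP at [293.08, 580.191, 231.313] pointing down, gripper open.
Joint ranges: [-3.06, 3.06], [-0.37, 2.12], [-1.25, 1.32], [0.18, 2.47], [-1.1, 4.24], [0.23, 1.98], [-2.94, 2.94]. Speed limits (rad/s): [2.57, 2.57, 3.14, 3.14, 3.14, 3.14, 3.14].

INTERFACE

Orientations are given as [roll, pitch, yaw] about the fixed x, y, z axes, in that order (R = Rz(yaw) Ry(pitch) Rx(roll)).
In Python, from cell import status, get_image, ctrl, models gives the robot as it stands.
- The arm moves only by the shell command python3 -m handwheel 'ROWS' [OPENING]. ROWS is JSON, a list of rows, each an object with "delta_pos": the shift along the world's x, y, z in cm, a list of three; "yaw": the turn about the world's z in rad. A call has 1 to 10 rows; each row shifts and turns the commanded pose from where the row before left it; what a row does not reach is not made up. A row lasts 1/12 s, in which the tool goes at most 41.7 mm and 7.16 degrees, less where a joint would pass 70% of its speed; a pose out of reach is approached as far as the arm can. A call is refused whole if a number of a shift passes 4.17 or a number of a turn 0.125, either way. A call with a gripper value outside its range is refused whole. OPENING is the opening, from -1 (shut) to 1 (fully open), set as the call begins (- or left out, the last holds). The fingers move at their own pace and stop on an object; the grip force is fixed at half the most. Time passes only in rows, so rows that do not move let the fingers close. It gives the time, the measured TCP pose, the force, the opening and the grip force at its end, in the units of the state.
- status.read_state(): the state, without advancing time (a new reading comes with each control period).
- get_image(name): name is "scene" or "top" or "wrist"; returns a dict with "color" (384x512x3 uint8, red, green, blue), "z_map" (384x512 float32, mm along the optical axis (not along the pixel's ray), 0 where there is no reading), "fx", "fy", "cx", "cy" (pixels), "k1" (the pictures are not rectified: a ray, as slopes to the right and down, at radius r is drawn at 1 + k1 r^2 times it, then the intrinsics apply), "position" and "rotation" of the camera in the world; the wrist camera has in their place "hand_eye" (4x4, takes a point from camera to tool coordinates, whose origin is the TCP and whose axes are the flange's). Camera axes: x right, y up, looking along -z (the intrinsics and any distortion apply to the point x, -y, -z); pixel columns grow to the right and rows downward; lengths in mm; the calibration is good to about 2 mm. A picture is of the moment at which its call begins: read the wrist's pose just before it.
- ctrl.finish_job(): hands the job in; it is judged then, once.
Trained networks look in a picture, given as the dict that the camera call returned (one of the last four; its "shot" number tells which), for a name from the list of things; names that differ only in an ending like _2 or _b are one class to them, and where a whole thing is asked for, a point or a joint stands for the part that bears it (a point fixed in the world has none). Each returns a list of dicts, best first, with "score" (0 to 1); they miss things now and then, are a little off and sometimes report something else, mostly with a low value. They report only what shows in the picture. A call takes as long as a camera call. They do not tell look-alikes from the thing itself.
- models.boxes_of(picture, name): "rect" ([left, top, right, bottom] in pixels, round what is visible of it).
The state is a dict: "clock": time; "qpos": joint angles; "qd": joint speeds; "tau": joint torques, N m; "eef_pos": TCP position; "tool_rot": TCP orientation; "force": force on the tool from outside, world axes, zero at the start; "torque": the same for the moment, N m; "width": finger opening in mm; "gripper_force": force on a finger pad.
Only numpy, scipy, OpenCV 4.12 (cv2) and the standard library are available. Lean on these libraries where they do the work, as an engineer would, in place of code of your own. Each camera call takes 0.05 s, during which the arm holds its last target. There are 200 camera calls.

TASK

The water is shut off at the meter and somebody has left the tap open much too far. Lay the wooden bridge across the small sink bowl from front to back, under the spout, with its cleats down inside the bowl, stand the pot upright on it centred under the spout, and bring the tap lever back to half open (45 degrees), so that the pot fills without splashing when the water comes back. Leave the plate and the brush where they are.

Things in the scene. Friction and masses are not known exactly. Their poses are not given: they have to be found in the camera images.
- sink: Fixed stainless sink top, a 4 mm sheet on the counter, flat drainers left and right, one small bowl in the middle. Origin: centre of the bowl's opening, at the sheet's underside (counter height; upper face is at z = +4). x from the front rim to the back rim, away from the robot; y left; z up. Opening 160 mm in x (rims at x = -80, +80), 280 mm in y, 130 mm deep, plain straight rims.
- tap_foot (a point): Foot of the fixed steel tap on the back ledge, on its axis, on the sheet: x = 150, y = 0 mm in the sink's frame (same axes). Foot 58 mm across, column 38 to 43 mm thick, 195 mm high. The spout (22 mm tube, 25 mm nozzle, top 170 mm above the counter) reaches forward over the bowl: seen from above it covers it from x = 32 mm backward at y = 0.
- dispenser_foot (a point): Bystander: foot of a fixed steel push dispenser for soap, on its axis, on the sheet: x = 145, y = 125 mm in the sink's frame. 34 mm across its head, 90 mm high, nozzle reaching 73 mm forward (-x).
- spout_outlet (a point): Centre of the mouth of the tap's spout, facing down, 130 mm above the counter; in the sink's frame x = +45, y = 0. Fixed to the sink; same axes as the sink.
- tap_lever (a joint): Angle of the tap lever about the tap's upright axis, rad. 0 = shut: lever straight forward over the spout (-x of the sink). Grows anticlockwise seen from above, swinging to the right (-y of the sink); 1.571 = fully open, square to the spout; stops at both ends. Half open is 0.785. Stiff (0.3 N m, about 3.5 N at the grip), stays where it is left; no spring.
- lever_axis (a point): Point on the tap's upright axis at the lever's mid-height, 208 mm above the counter. The lever is a level steel bar 16 mm wide and 12 mm thick, from a round hub (42 mm diameter, top 17 mm above this point) to a rounded end 124 mm from the axis (24 mm wide there).
- lever_grip (a point): Point on the middle of the lever's bar, 85 mm from the axis, 208 mm above the counter; turns with the lever. Below the bar there is at least 30 mm of free space (the spout).
- bridge: Loose wooden bridge, 0.2 kg: two slats 200 x 28 x 14 mm side by side, 62 mm wide over both, on two cross cleats (10 mm high, 50 mm long, 144 mm over their outer faces). 24 mm high. Origin: centre of the cleats' underside; x along the 200 mm (ends alike), z up. Starts cleats down on a drainer. In place the slats rest on the rims, the cleats hang inside and the origin is 6 mm below the sink's.
- pot: Loose small aluminium pot, about 0.25 kg, 65 mm high, 112 mm across the rim, 96 mm across the base, wall 3 mm, with one straight handle towards its own -x. Origin: centre of the underside of the base; z up. It starts upright on a drainer.
- pot_handle (a point): Point in the middle of the pot's handle, 105 mm from the pot's axis (on its -x side), 52 mm above its base. The handle is a bar 18 mm wide and 13 mm thick that ends 154 mm from the axis. Same axes as the pot.
- plate: Bystander: white ceramic plate, 170 mm across, 20 mm high, lying behind and to the right of the tap. Origin: centre of its underside.
- brush: Bystander: silicone brush with hard handle, 180 mm long, 40 mm wide, 14 mm high, lying on the ledge in front of the bowl. Origin: near the middle of its underside; x along its length towards the head.
Things that resemble listed ones, but are neither listed nor needed, are in the scene too. What is shaped like the bridge but orange is not meant.

How it is judged:
By the outcome, as a careful person would: the job done as asked, in the order asked, and still so for the second after the job is handed in, with the robot touching nothing.
It also fails if it takes over 72 s, if anything falls off the work surface, if the arm or the gripper's body presses on something with over 40 N, if the wrist force passes 120 N, or if a joint passes its speed limit or range.

## Working session

There is one attempt and no reset: what is moved stays moved. The work goes in short steps, Python scripts to look and compute and a shell command to move; the robot and the scene stay as the last step left them, time stands still between calls to the robot, and variables do not carry over. Pictures are saved under pics/ and viewed, at most 10 in all, crops included, and the job is handed in when it is done.

```bash
ls; mkdir -p pics; cat > h.py <<'E'
import numpy as np, cv2, json
from cell import status, get_image, ctrl, models
from scipy.spatial.transform import Rotation as R
def cloud(p, T=None):
    """world xyz per pixel (HxWx3), nan where no reading. T: 4x4 cam->world"""
    if T is None:
        T=np.eye(4); T[:3,:3]=np.array(p["rotation"]); T[:3,3]=p["position"]
    z=p["z_map"]; H,W=z.shape
    K=np.array([[p["fx"],0,p["cx"]],[0,p["fy"],p["cy"]],[0,0,1.]])
    u,v=np.meshgrid(np.arange(W),np.arange(H))
    q=cv2.undistortPoints(np.stack([u,v],-1).reshape(-1,1,2).astype(float),K,np.array([p["k1"],0,0,0.])).reshape(H,W,2)
    c=np.stack([q[...,0]*z,-q[...,1]*z,-z],-1).astype(float); c[z<=0]=np.nan
    return c@T[:3,:3].T+T[:3,3]
def wristT(p,s):
    T=np.eye(4); T[:3,:3]=R.from_euler('xyz',s["tool_rot"]).as_matrix(); T[:3,3]=s["eef_pos"]
    return T@np.array(p["hand_eye"])
def save(p,n,box=None,k=1):
    im=p["color"][...,::-1]
    if box: im=im[box[1]:box[3],box[0]:box[2]]
    cv2.imwrite(f"pics/{n}.png",cv2.resize(im,None,fx=k,fy=k,interpolation=cv2.INTER_CUBIC))
E
python3 - <<'E'
from h import *
a=get_image("top"); b=get_image("scene")
np.save("top.npy",a,allow_pickle=True)
for p,n in((a,"top"),(b,"scene")):
    print(n,np.round(p["position"]),np.round(p["rotation"],2).tolist(),p["fx"],p["k1"])
    X=cloud(p)
    for m in("bridge","pot","pot_handle","plate","brush","tap_lever","sink","lever_grip","tap_foot","dispenser_foot"):
        try:
            for d in models.boxes_of(p,m)[:4]:
                r=np.array(d["rect"]).astype(int); c=X[(r[1]+r[3])//2,(r[0]+r[2])//2]
                print(m,round(d["score"],2),r.tolist(),np.round(c))
        except Exception as e: print(m,e)
cv2.imwrite("pics/both.png",np.hstack([cv2.resize(x["color"][...,::-1],(400,300)) for x in(b,)]))
save(a,"top",None,1.5)
print(status.read_state())
E
```

```text
pics
top [ 194.   -0. 1498.] [0.2, -0.0, -1.46] 446.25255798724965 -0.015619966331263075
bridge 0.67 [156, 127, 185, 183] [2359. 2165. 3663.]
bridge 0.61 [249, 103, 285, 134] [2181. 1987. 3485.]
bridge 0.56 [147, 244, 167, 301] [2271. 2077. 3575.]
pot 0.67 [301, 172, 351, 227] [2451. 2257. 3755.]
pot_handle 0.91 [302, 172, 347, 222] [2449. 2255. 3753.]
plate 0.84 [264, 97, 311, 137] [2509. 2315. 3813.]
brush 0.7 [204, 207, 255, 220] [2353. 2159. 3657.]
tap_lever 0.65 [248, 105, 285, 137] [2169. 1975. 3473.]
sink 0.59 [95, 49, 400, 281] [2634. 2440. 3938.]
lever_grip 0.53 [300, 172, 348, 228] [2454. 2260. 3758.]
tap_foot 0.79 [246, 105, 287, 153] [2489. 2295. 3793.]
dispenser_foot 0.68 [207, 112, 226, 139] [2321. 2127. 3625.]
dispenser_foot 0.55 [246, 104, 288, 134] [2178. 1984. 3482.]
dispenser_foot 0.48 [154, 126, 182, 185] [2350. 2156. 3653.]
scene [1144.  427. 1326.] [0.58, -0.0, 2.1] 417.94849449138337 -0.051998651420254116
bridge 0.78 [302, 246, 328, 303] [-1702. -2418. -1520.]
bridge 0.6 [348, 163, 370, 210] [-2006. -2722. -1824.]
pot 0.76 [176, 168, 227, 203] [-2321. -3038. -2
[... 710 characters left out ...]
.1, 'qpos': array([-1.16881236,  0.62838723,  0.0384946 ,  1.51739017, -0.02700021,
        0.99631602, -0.01999116]), 'qd': array([-8.90378165e-05,  3.27988096e-04,  1.71864649e-03, -7.46089317e-04,
        1.17424361e-03,  1.05626455e-03, -1.07219456e-03]), 'tau': array([-3.76071848e-04, -5.63294041e+01,  1.22550599e+00, -1.93785363e+01,
        1.09196885e-02,  1.69295367e-03,  3.17956712e-06]), 'eef_pos': array([293.07049326, 580.19732998, 231.32475431]), 'tool_rot': array([ 3.14157613e+00, -4.07342354e-05,  2.67379699e+00]), 'force': array([-0.14826348,  0.42956501, -0.12569109]), 'torque': array([ 0.03471942, -0.02058231,  0.07931863]), 'gripper_force': 0.0, 'width': 85.19268108888176}
```

```bash
sed -i 's/T\[:3,:3\]=np.array(p\["rotation"\])/T[:3,:3]=R.from_euler("xyz",p["rotation"]).as_matrix()/' h.py
python3 - <<'E'
from h import *
a=np.load("top.npy",allow_pickle=True).item()
X=cloud(a); np.save("topX.npy",X)
for n,(u,v) in dict(orange1=(170,155),b2=(157,272),pot=(326,200),plate=(287,117),brush=(230,213),tap=(266,119),disp=(216,125),d=(130,200)).items(): print(n,np.round(X[v,u]))
E
```

```text
orange1 [580. 331.  25.]
b2 [185. 319.   3.]
pot [ 487. -213.   15.]
plate [769. -53.   7.]
brush [405. 103.  22.]
tap [677.  17. 209.]
disp [682. 181.  92.]
d [413. 448.   2.]
```

View pics/top.png

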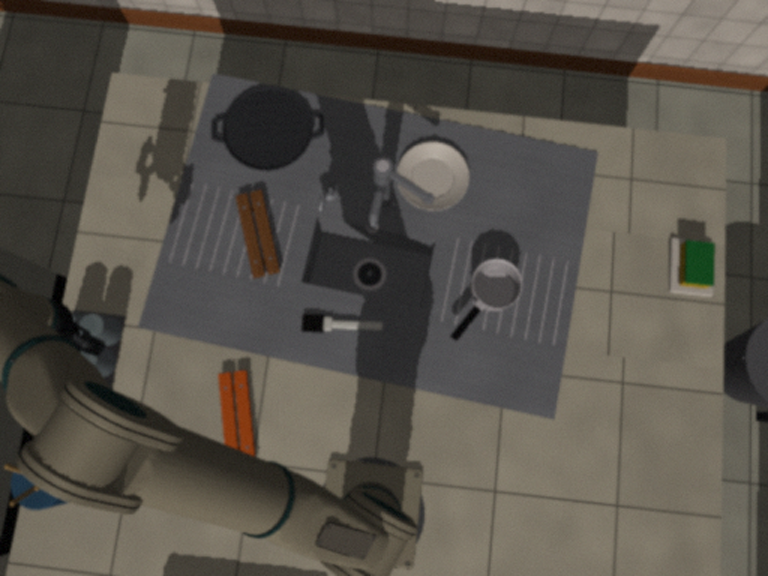

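```bash
cat > m.py <<'E'
from h import *
def ray(a,mask,z0):
    T=R.from_euler("xyz",a["rotation"]).as_matrix()
    K=np.array([[a["fx"],0,a["cx"]],[0,a["fy"],a["cy"]],[0,0,1.]])
    v,u=np.nonzero(mask)
    q=cv2.undistortPoints(np.stack([u,v],-1).reshape(-1,1,2).astype(float),K,np.array([a["k1"],0,0,0.])).reshape(-1,2)
    d=np.c_[q[:,0],-q[:,1],-np.ones(len(q))]@T.T; p=np.array(a["position"])
    return (p+d*((z0-p[2])/d[:,2])[:,None])[:,:2]
E
python3 - <<'E'
from m import *
a=np.load("top.npy",allow_pickle=True).item(); X=np.load("topX.npy")
U,V=np.meshgrid(np.arange(512),np.arange(384))
box=lambda l,t,r,b:(U>=l)&(U<=r)&(V>=t)&(V<=b)
Z=X[...,2]
for n,m in dict(right=box(360,220,372,260),left=box(120,200,135,212)).items(): print("sheet z",n,np.nanmedian(Z[m]))
def rect(m,n):
    r=cv2.minAreaRect(X[m][:,:2].astype(np.float32)); print(n,m.sum(),np.round(r[0]),np.round(r[1]),round(r[2],1),"zmed",np.nanmedian(Z[m]))
rect(box(150,120,190,190)&(Z>18)&(Z<35),"bridge")
rect(box(140,240,175,305)&(Z>12)&(Z<35),"orange")
m=box(295,165,355,230)&(Z>50)&(Z<75); P=X[m]; rect(m,"pot+handle")
# circle: rim from pixels
m2=box(240,95,300,140)&(Z>195)&(Z<235); rect(m2,"lever"); 
# sink bowl
bm=(box(195,145,295,205)&(Z<-8)).astype(np.uint8); n,l,s,c=cv2.connectedComponentsWithStats(bm); k=1+np.argmax(s[1:,4]); bm=l==k
G=ray(a,bm,4); r=cv2.minAreaRect(G.astype(np.float32)); print("bowl",r,s[k])
dm=box(200,110,232,142)&(Z>75)&(Z<100); rect(dm,"disp")
rect(box(195,200,260,225)&(Z>10)&(Z<35),"brush"); rect(box(262,95,315,142)&(Z>10)&(Z<30),"plate")
cv2.imwrite("pics/zz.png",np.zeros((2,2)))
c=lambda l,t,r,b:cv2.resize(a["color"][t:b,l:r,::-1],(390,390),interpolation=cv2.INTER_CUBIC)
cv2.imwrite("pics/crop.png",np.hstack([c(130,115,200,185),c(295,165,355,225)]))
np.savez("pts.npz",pot=P,lev=X[m2],bowl=G)
E
```

```text
sheet z right 4.164393141683149
sheet z left 3.8893080764257775
bridge 941 [581. 329.] [202.  63.] 20.4 zmed 28.11551118621469
orange 968 [174. 314.] [184.  64.] 14.5 zmed 23.83637438125777
pot+handle 381 [ 488. -183.] [109. 202.] 39.3 zmed 64.15066179860946
lever 363 [675.   8.] [143.  39.] 65.2 zmed 216.00929428461768
bowl ((548.6047973632812, 70.03701782226562), (281.1857604980469, 158.561767578125), 84.21150970458984) [ 201  145   89   60 3558]
disp 139 [677. 177.] [88. 31.] 3.6 zmed 92.85685811986446
brush 452 [407. 114.] [ 85. 216.] 6.6 zmed 16.955073414519802
plate 1194 [764. -59.] [175. 188.] 6.6 zmed 16.80790842763281[ WARN:0@0.288] global loadsave.cpp:1063 imwrite_ Unsupported depth image for selected encoder is fallbacked to CV_8U.
```

```bash
python3 - <<'E'
from m import *
from scipy.optimize import minimize,least_squares
d=np.load("pts.npz"); P=d["pot"]; L=d["lev"]; G=d["bowl"]
# pot: circle + handle
print("pot extents",np.round(P.min(0)),np.round(P.max(0)))
def f(q): 
    r=np.hypot(P[:,0]-q[0],P[:,1]-q[1]); return np.where(r<75,r-54,0)
for g in((520,-215),(510,-205)):
    s=least_squares(f,g,loss="soft_l1",f_scale=2); print("pot c",s.x,s.cost)
c=s.x; H=P[np.hypot(*(P[:,:2]-c).T)>75]; print(len(H)); h=H[:,:2].mean(0)-c if len(H) else 0; print("handle dir",h,np.arctan2(h[1],h[0]) if len(H) else 0)
# lever: hub centre vs. end
print("lever pts",len(L)); u,sv,vt=np.linalg.svd(L[:,:2]-L[:,:2].mean(0),full_matrices=False); t=(L[:,:2]-L[:,:2].mean(0))@vt[0]; print("dir",vt[0],np.arctan2(vt[0][1],vt[0][0]),"ends",L[:,:2].mean(0)+vt[0]*t.min(),L[:,:2].mean(0)+vt[0]*t.max())
# bowl: sdf rect fit by hull area symmetric
h=cv2.convexHull(G.astype(np.float32))[:,0]; print(np.round(cv2.approxPolyDP(h,12,True)[:,0]))
E
```

```text
pot extents [ 385. -272.   51.] [ 573. -130.   75.]
pot c [ 514.92683692 -216.71058366] 1060.664276494763
pot c [ 514.92683164 -216.71058139] 1060.6642764960782
128
handle dir [-96.20925229  61.40740823] 2.573508251243419
lever pts 363
dir [-0.45863921 -0.88862257] -2.0472595735652543 ends [704.41119175  73.11278658] [638.65379266 -54.29347858]
[[638. 196.]
 [485. 214.]
 [457. -61.]
 [611. -76.]]
```

View pics/crop.png

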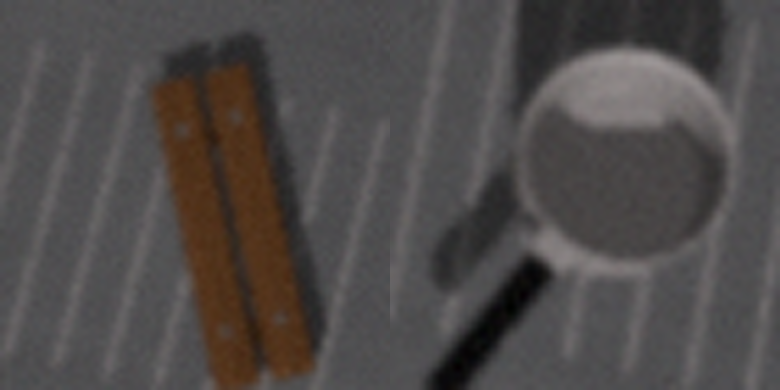

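The left crop shows the brown wooden bridge, centred at top-image pixel (171,155). It has two slats and fits the description. The orange look-alike at (158,275) is not meant. The right crop shows the pot at about (331,190), with its handle towards the front left. I'm moving now.

```bash
python3 -m handwheel '[{"delta_pos":[2.4,-2.7,0],"yaw":0.08},{"delta_pos":[2.4,-2.7,0],"yaw":0.08},{"delta_pos":[2.4,-2.7,0],"yaw":0.08},{"delta_pos":[2.4,-2.7,0],"yaw":0.08},{"delta_pos":[2.4,-2.7,0],"yaw":0.08},{"delta_pos":[2.4,-2.7,0],"yaw":0.08},{"delta_pos":[2.4,-2.7,0],"yaw":0.08},{"delta_pos":[2.4,-2.7,0],"yaw":0.08},{"delta_pos":[2.4,-2.7,0],"yaw":0.08},{"delta_pos":[2.4,-2.7,0],"yaw":0.1}]' 1
python3 -m handwheel '[{"delta_pos":[0,0,0],"yaw":0},{"delta_pos":[0,0,0],"yaw":0}]'
python3 - <<'E'
from h import *
s=status.read_state(); p=get_image("wrist"); print(s["clock"],s["eef_pos"],s["tool_rot"],s["force"]); print(np.round(p["hand_eye"],2))
X=cloud(p,wristT(p,s)); Z=X[...,2]; save(p,"w1")
m=(Z>21)&(Z<34); n,l,st,c=cv2.connectedComponentsWithStats(m.astype(np.uint8)); 
for k in range(1,n):
    if st[k,4]>800: print(st[k],cv2.minAreaRect(X[l==k][:,:2].astype(np.float32)))
print(models.boxes_of(p,"bridge"))
print(np.nanpercentile(Z,[5,25,50,75,95]))
E
```

```text
clock: 1.93
eef_pos: [534.2, 308.7, 231.5]
tool_rot: [-3.142, 0.0, -2.785]
force: [0.6, 1.2, -0.5]
width: 85.4
gripper_force: 0.0
clock: 2.1
eef_pos: [535.4, 306.7, 231.1]
tool_rot: [-3.14, 0.0, -2.796]
force: [-0.5, 1.2, -0.6]
width: 85.7
gripper_force: 0.0
2.1 [535.3863336  306.74223496 231.11478032] [-3.14026857e+00  1.70135069e-04 -2.79622138e+00] [-0.52410848  1.2177379  -0.57128188]
[[   0.      0.96    0.28   71.59]
 [   1.     -0.     -0.      0.79]
 [  -0.      0.28   -0.96 -143.29]
 [   0.      0.      0.      1.  ]]
[ 240  126   24  145 3071] ((585.2298583984375, 312.9502258300781), (200.02761840820312, 28.094284057617188), 20.657285690307617)
[ 268  126   23  145 3073] ((573.5983276367188, 345.45709228515625), (200.6025390625, 28.019886016845703), 20.294204711914062)
[{'rect': [240.2, 127.1, 286.8, 271.4], 'score': 0.62}]
[-128.75526646    2.3991551     4.82324312   28.5181756   321.66966054]
```

```bash
python3 -m handwheel '[{"delta_pos":[-0.3,0.5,-2.5],"yaw":0.012},{"delta_pos":[0,0,-3],"yaw":0},{"delta_pos":[0,0,-3],"yaw":0},{"delta_pos":[0,0,-3],"yaw":0},{"delta_pos":[0,0,-3],"yaw":0},{"delta_pos":[0,0,-2.5],"yaw":0},{"delta_pos":[0,0,-2],"yaw":0},{"delta_pos":[0,0,0],"yaw":0},{"delta_pos":[0,0,0],"yaw":0},{"delta_pos":[0,0,0],"yaw":0}]' 1
```

```text
clock: 3.03
eef_pos: [530.2, 316.9, 42.6]
tool_rot: [3.141, 0.002, -2.776]
force: [0.8, 0.0, 0.6]
width: 85.4
gripper_force: 0.0
```

```bash
python3 -m handwheel '[{"delta_pos":[0.2,-0.45,-1.2],"yaw":-0.008},{"delta_pos":[0,0,-1.2],"yaw":0},{"delta_pos":[0,0,-1],"yaw":0},{"delta_pos":[0,0,0],"yaw":0},{"delta_pos":[0,0,0],"yaw":0},{"delta_pos":[0,0,0],"yaw":0}]' 1
python3 -m handwheel '[{"delta_pos":[0,0,0]},{"delta_pos":[0,0,0]},{"delta_pos":[0,0,0]},{"delta_pos":[0,0,0]},{"delta_pos":[0,0,0]},{"delta_pos":[0,0,0]},{"delta_pos":[0,0,0]},{"delta_pos":[0,0,0]}]' -1
```

```text
clock: 3.53
eef_pos: [532.0, 310.8, 7.2]
tool_rot: [3.141, -0.0, -2.785]
force: [0.0, 0.1, 0.2]
width: 85.1
gripper_force: 0.0schema error: expected keys delta_pos, yaw
```

```bash
python3 -m handwheel '[{"delta_pos":[0,0,0],"yaw":0},{"delta_pos":[0,0,0],"yaw":0},{"delta_pos":[0,0,0],"yaw":0},{"delta_pos":[0,0,0],"yaw":0},{"delta_pos":[0,0,0],"yaw":0},{"delta_pos":[0,0,0],"yaw":0},{"delta_pos":[0,0,0],"yaw":0},{"delta_pos":[0,0,0],"yaw":0}]' -1
```

```text
clock: 4.2
eef_pos: [532.5, 311.0, 8.2]
tool_rot: [3.141, 0.001, -2.785]
force: [-0.6, -0.3, 6.4]
width: 60.7
gripper_force: 65.7
```

```bash
python3 -m handwheel '[{"delta_pos":[0,0,2],"yaw":0},{"delta_pos":[0,0,2],"yaw":0},{"delta_pos":[-1.3,-2.2,0],"yaw":-0.057},{"delta_pos":[-1.3,-2.2,0],"yaw":-0.057},{"delta_pos":[-1.3,-2.2,0],"yaw":-0.057},{"delta_pos":[-1.3,-2.2,0],"yaw":-0.057},{"delta_pos":[-1.3,-2.2,0],"yaw":-0.057},{"delta_pos":[-1.3,-2.2,0],"yaw":-0.057},{"delta_pos":[-1.3,-2.2,0],"yaw":-0.057},{"delta_pos":[-1.3,-2.2,0],"yaw":-0.06}]' -1
python3 -m handwheel '[{"delta_pos":[0,-2,0],"yaw":0},{"delta_pos":[0,-2,0],"yaw":0},{"delta_pos":[0,-1.6,0],"yaw":0},{"delta_pos":[0,0,0],"yaw":0},{"delta_pos":[0,0,0],"yaw":0}]'
python3 - <<'E'
from m import *
s=status.read_state(); print(s["eef_pos"],s["tool_rot"],s["width"])
a=get_image("top"); w=get_image("wrist"); save(w,"w2"); save(a,"t2",(190,90,360,240),3)
X=cloud(a); Z=X[...,2]; U,V=np.meshgrid(np.arange(512),np.arange(384))
Xw=cloud(w,wristT(w,s)); Zw=Xw[...,2]
for n,A,m in(("top",X,(Z>50)&(Z<80)&(U>190)&(U<300)),("wrist",Xw,(Zw>40)&(Zw<80))):
    nn,l,st,c=cv2.connectedComponentsWithStats(m.astype(np.uint8))
    for k in range(1,nn):
        if st[k,4]>150: 
            q=A[l==k]; pl=np.linalg.lstsq(np.c_[q[:,:2]-q[:,:2].mean(0),np.ones(len(q))],q[:,2],rcond=None)[0]; print(n,st[k],cv2.minAreaRect(q[:,:2].astype(np.float32)),pl)
# bowl from wrist
m=(Zw<-8); nn,l,st,c=cv2.connectedComponentsWithStats(m.astype(np.uint8)); k=1+np.argmax(st[1:,4]); print(st[k])
E
```

```text
clock: 5.03
eef_pos: [427.3, 133.8, 47.4]
tool_rot: [3.142, 0.0, 3.036]
force: [0.3, 0.3, -2.1]
width: 60.3
gripper_force: 65.8
clock: 5.45
eef_pos: [428.2, 78.0, 47.3]
tool_rot: [3.141, -0.0, 3.037]
force: [0.1, 0.3, -1.7]
width: 60.4
gripper_force: 65.8
[428.17307846  78.02176504  47.28831396] [ 3.14130489e+00 -1.04084430e-04  3.03672809e+00] 60.43381695419412
wrist [  165   156   194   171 20262] ((426.19091796875, 78.83895874023438), (87.9424057006836, 95.94099426269531), 83.76456451416016) [ 1.30276680e-02 -8.83511261e-04  6.76330041e+01]
[ 366  325   46   59 1514]
```

View pics/t2.png

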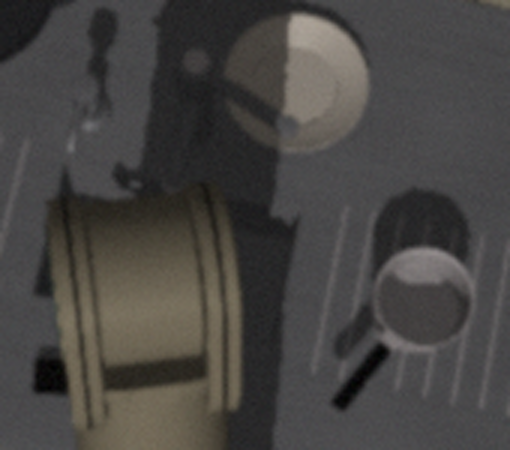

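```bash
python3 - <<'E'
from m import *
a=get_image("scene"); X=cloud(a).reshape(-1,3); s=status.read_state()
t=s["eef_pos"]; 
c,sn=np.cos(-.103),np.sin(-.103); d=X-t; dx=d[:,0]*c+d[:,1]*sn; dy=-d[:,0]*sn+d[:,1]*c
near=(np.abs(dy)<110)&(dx<130)&(dx>-150)
for z in range(0,500,25):
    m=near&(d[:,2]>=z)&(d[:,2]<z+25)
    if m.sum()>3: print(z,m.sum(),"dx max",np.round(np.sort(dx[m])[-3]),"dy",np.round(dy[m].min()),np.round(dy[m].max()))
save(a,"s2",(150,120,400,310),3)
E
```

```text
0 605 dx max 128.0 dy -41.0 43.0
25 50 dx max 72.0 dy -47.0 45.0
50 107 dx max 17.0 dy -62.0 63.0
75 99 dx max 20.0 dy -65.0 67.0
100 117 dx max 22.0 dy -67.0 68.0
125 75 dx max 39.0 dy -26.0 38.0
150 129 dx max 39.0 dy -30.0 37.0
175 76 dx max 39.0 dy -31.0 38.0
200 120 dx max 39.0 dy -32.0 37.0
225 102 dx max 38.0 dy -25.0 39.0
250 130 dx max 39.0 dy -24.0 50.0
275 107 dx max 37.0 dy -27.0 36.0
300 116 dx max 40.0 dy -48.0 49.0
325 106 dx max 58.0 dy -52.0 58.0
350 254 dx max 59.0 dy -52.0 59.0
375 235 dx max 53.0 dy -53.0 56.0
400 296 dx max 47.0 dy -55.0 51.0
425 256 dx max 32.0 dy -45.0 39.0
450 247 dx max 24.0 dy -48.0 27.0
475 266 dx max 19.0 dy -51.0 23.0
```

View pics/s2.png

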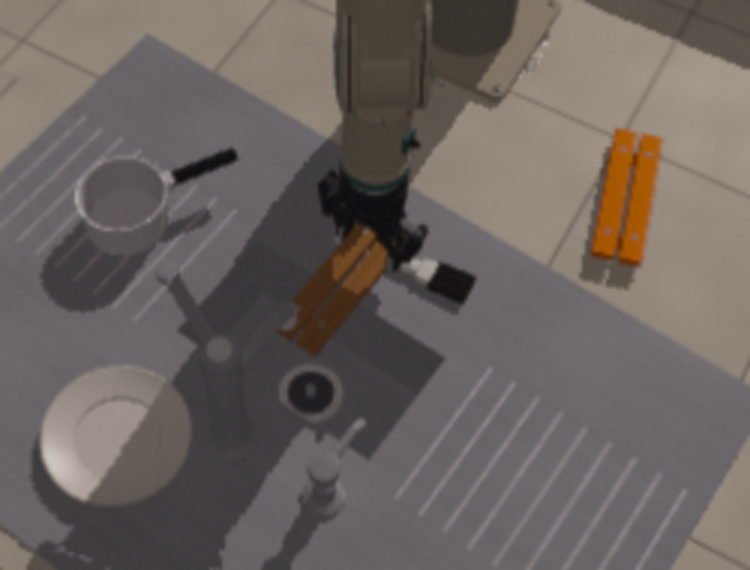

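```bash
python3 -m handwheel '[{"delta_pos":[2,-0.1,0],"yaw":0.002},{"delta_pos":[2,-0.1,0],"yaw":0},{"delta_pos":[2,-0.05,0],"yaw":0},{"delta_pos":[1.05,-0.05,0],"yaw":0},{"delta_pos":[0,0,-1],"yaw":0},{"delta_pos":[0,0,-1],"yaw":0},{"delta_pos":[0,0,-1],"yaw":0},{"delta_pos":[0,0,0],"yaw":0},{"delta_pos":[0,0,0],"yaw":0},{"delta_pos":[0,0,0],"yaw":0}]' -1
python3 - <<'E'
from m import *
a=get_image("scene"); X=cloud(a); s=status.read_state(); print(s["eef_pos"],s["tool_rot"])
hsv=cv2.cvtColor(a["color"],cv2.COLOR_RGB2HSV); Z=X[...,2]
m=(hsv[...,0]<20)&(hsv[...,1]>90)&(Z>5)&(Z<60)&(X[...,0]>450)
n,l,st,c=cv2.connectedComponentsWithStats(m.astype(np.uint8))
for k in range(1,n):
    if st[k,4]>60: q=X[l==k]; print(st[k],cv2.minAreaRect(q[:,:2].astype(np.float32)),np.median(q[:,2]))
# bowl as seen by scene camera
bm=((Z<-8)&(X[...,0]>400)&(X[...,0]<720)&(X[...,1]>-120)&(X[...,1]<260)).astype(np.uint8); n,l,st,c=cv2.connectedComponentsWithStats(bm)
for k in range(1,n):
    if st[k,4]>60: G=ray(a,l==k,4); print(st[k],cv2.minAreaRect(G.astype(np.float32)),np.round(cv2.approxPolyDP(cv2.convexHull(G.astype(np.float32)),8,True)[:,0]).tolist())
E
```

```text
clock: 6.43
eef_pos: [497.7, 75.9, 17.0]
tool_rot: [-3.141, -0.001, 3.042]
force: [-1.1, 0.2, -2.3]
width: 60.5
gripper_force: 65.7
[498.18206218  75.90618181  17.3234144 ] [-3.14153629e+00 -3.88419162e-04  3.04131443e+00]
[231 214  37  44 723] ((567.107177734375, 69.51435852050781), (63.015987396240234, 169.6764678955078), 84.51029205322266) 35.845804492159004
[217 202  36  33 579] ((530.1674194335938, -19.756656646728516), (97.92927551269531, 126.65458679199219), 81.12532043457031) [[590.0, -6.0], [496.0, 33.0], [472.0, 6.0], [465.0, -59.0], [571.0, -70.0], [591.0, -40.0]]
[ 246  227   52   47 1233] ((559.3019409179688, 151.31411743164062), (112.64891052246094, 155.73956298828125), 84.17327117919922) [[642.0, 198.0], [489.0, 214.0], [479.0, 127.0], [504.0, 100.0], [629.0, 88.0]]
```

```bash
python3 -m handwheel '[{"delta_pos":[0.05,-0.05,-0.5],"yaw":0},{"delta_pos":[0,0,-0.5],"yaw":0},{"delta_pos":[0,0,-0.5],"yaw":0},{"delta_pos":[0,0,-0.3],"yaw":0},{"delta_pos":[0,0,0],"yaw":0},{"delta_pos":[0,0,0],"yaw":0},{"delta_pos":[0,0,0],"yaw":0}]' -1
```

```text
clock: 7.07
eef_pos: [499.0, 75.2, -0.7]
tool_rot: [-3.142, -0.0, 3.041]
force: [-0.2, 0.6, -1.3]
width: 60.6
gripper_force: 65.8
```

```bash
python3 -m handwheel '[{"delta_pos":[0,0,-0.1],"yaw":0},{"delta_pos":[0,0,0],"yaw":0},{"delta_pos":[0,0,0],"yaw":0},{"delta_pos":[0,0,0],"yaw":0},{"delta_pos":[0,0,0],"yaw":0},{"delta_pos":[0,0,0],"yaw":0},{"delta_pos":[0,0,1],"yaw":0},{"delta_pos":[0,0,2],"yaw":0},{"delta_pos":[-1,0,3],"yaw":0},{"delta_pos":[-1,0,3],"yaw":0}]' 1
python3 -m handwheel '[{"delta_pos":[-1,0,3],"yaw":0},{"delta_pos":[-1,0,3],"yaw":0},{"delta_pos":[-1,0,3],"yaw":0},{"delta_pos":[0,0,3],"yaw":0},{"delta_pos":[0,0,0],"yaw":0},{"delta_pos":[0,0,0],"yaw":0},{"delta_pos":[0,0,0],"yaw":0}]'
python3 - <<'E'
from m import *
s=status.read_state(); p=get_image("wrist"); print(s["eef_pos"],s["tool_rot"])
X=cloud(p,wristT(p,s)); Z=X[...,2]; save(p,"w3",None,1.5)
m=(Z>12)&(Z<25); n,l,st,c=cv2.connectedComponentsWithStats(m.astype(np.uint8))
for k in range(1,n):
    if st[k,4]>400: q=X[l==k]; pl=np.linalg.lstsq(np.c_[q[:,:2]-q[:,:2].mean(0),np.ones(len(q))],q[:,2],rcond=None)[0]; print(st[k],cv2.minAreaRect(q[:,:2].astype(np.float32)),pl)
for k in range(0):pass
m=(Z>160)&(Z<235); n,l,st,c=cv2.connectedComponentsWithStats(m.astype(np.uint8))
for k in range(1,n):
    if st[k,4]>100: q=X[l==k]; print("high",st[k],cv2.minAreaRect(q[:,:2].astype(np.float32)),np.median(q[:,2]))
E
```

```text
clock: 7.9
eef_pos: [478.6, 75.1, 89.4]
tool_rot: [-3.141, -0.001, 3.041]
force: [0.5, 0.0, 0.2]
width: 85.4
gripper_force: 0.0
clock: 8.48
eef_pos: [448.8, 74.9, 208.5]
tool_rot: [-3.141, 0.0, 3.041]
force: [-0.1, 0.3, -0.9]
width: 85.2
gripper_force: 0.0
[448.80267089  74.88860194 208.52866309] [-3.14130502e+00  3.27377487e-04  3.04052565e+00]
[ 211   92  153   50 3303] ((395.8389587402344, 111.07110595703125), (40.65979766845703, 180.8509521484375), 4.477252006530762) [ 1.12379767e-02 -2.52681945e-03  1.79308459e+01]
[ 241  169   23  137 2909] ((546.2914428710938, 53.97093963623047), (28.16767692565918, 198.59194946289062), 84.39763641357422) [ 1.96158624e-03 -3.00156587e-03  1.86150218e+01]
[ 268  169   24  137 2898] ((549.7954711914062, 88.31802368164062), (28.124881744384766, 198.3656768798828), 84.24761962890625) [2.86952923e-03 2.54065173e-03 1.86461018e+01]
[ 52 203  40  64 430] ((508.4711608886719, -179.55035400390625), (91.16578674316406, 27.429622650146484), 11.541250228881836) [5.39106863e-03 1.49033758e-02 1.85243142e+01]
[ 12 218  52  57 642] ((529.1011352539062, -248.8536376953125), (93.62895202636719, 35.97739791870117), 23.392807006835938) [-2.28550834e-03  8.09270659e-03  1.85936813e+01]
high [157 236  24  47 424] ((442.9263916015625, 32.98118591308594), (22.96402359008789, 6.894455909729004), 11.575235366821289) 229.77373629073324
high [342 236  25  46 441] ((451.6177978515625, 118.38897705078125), (6.725464344024658, 22.99803924560547), 67.86395263671875) 229.9609962587303
```

View pics/w3.png

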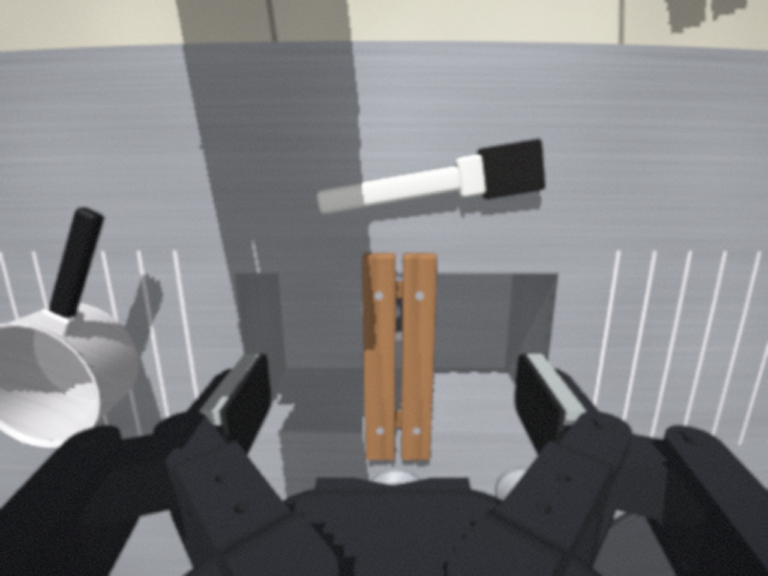

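```bash
python3 - <<'E'
from m import *
s=status.read_state(); p=get_image("wrist"); T=wristT(p,s); X=cloud(p,T); Z=X[...,2]
q=dict(p); q["rotation"]=R.from_matrix(T[:3,:3]).as_euler("xyz"); q["position"]=T[:3,3]
# left/right rims: rows 190..225, sheet<->bowl transition by depth
L=[];Rr=[]
for v in range(190,228,3):
    low=np.nonzero(Z[v]<-1)[0]; low=low[(low>120)&(low<400)]
    for arr,u in((L,low.min()-.5),(Rr,low.max()+.5)):
        mk=np.zeros(Z.shape,bool); mk[v,int(round(u))]=1; arr.append(ray(q,mk,4)[0])
L=np.array(L);Rr=np.array(Rr)
c,sn=np.cos(-.102),np.sin(-.102)
f=lambda A:(-A[:,0]*sn+A[:,1]*c)
print("v coords rims",np.round(f(L),1),np.round(f(Rr),1)); print("mid",(np.median(f(L))+np.median(f(Rr)))/2,"bridge",f(np.array([[548.0,71.1]])))
E
python3 -m handwheel '[{"delta_pos":[0,-2.5,0],"yaw":-0.05},{"delta_pos":[0,-2.5,0],"yaw":-0.05},{"delta_pos":[0,-2.5,0],"yaw":-0.05},{"delta_pos":[-0.5,-2.5,0],"yaw":-0.05},{"delta_pos":[0,-2.5,0],"yaw":-0.05},{"delta_pos":[0,-2.5,0],"yaw":-0.05},{"delta_pos":[0,-2.5,0],"yaw":-0.05},{"delta_pos":[0,-2.5,0],"yaw":-0.05},{"delta_pos":[0,-2.5,0],"yaw":-0.05},{"delta_pos":[0,-2,0],"yaw":-0.02}]'
python3 -m handwheel '[{"delta_pos":[0,0,0],"yaw":0},{"delta_pos":[0,0,0],"yaw":0},{"delta_pos":[0,0,0],"yaw":0}]'
python3 - <<'E'
from m import *
from scipy.optimize import least_squares
s=status.read_state(); p=get_image("wrist"); print(s["eef_pos"],s["tool_rot"][2],s["qpos"])
X=cloud(p,wristT(p,s)); Z=X[...,2]; save(p,"w4")
V,U=np.mgrid[0:384,0:512]
P=X[(Z>64)&(Z<74)&(np.hypot(X[...,0]-515,X[...,1]+217)<75)]
f=lambda q:np.hypot(P[:,0]-q[0],P[:,1]-q[1])-54.5
g=least_squares(f,(515,-217),loss="soft_l1",f_scale=2); print("rim",len(P),g.x,np.median(np.abs(f(g.x))),np.median(P[:,2]))
c=g.x; r=np.hypot(X[...,0]-c[0],X[...,1]-c[1])
H=X[(Z>45)&(Z<70)&(r>68)&(r<165)&(X[...,0]>380)]; u,sv,vt=np.linalg.svd(H[:,:2]-H[:,:2].mean(0),full_matrices=False); d=vt[0]*np.sign(vt[0]@(H[:,:2].mean(0)-c))
print("handle",len(H),H[:,:2].mean(0),np.arctan2(d[1],d[0]),np.median(H[:,2]),H[:,2].max(),"offaxis",np.cross(d,c-H[:,:2].mean(0)))
E
```

```text
v coords rims [-14.2 -14.6 -15.1 -12.8 -13.2 -13.7 -14.1 -14.5 -15.  -12.7 -13.1 -13.6
 -14. ] [263.  263.4 261.2 261.7 262.2 262.6 263.1 260.9 261.4 261.8 262.3 262.8
 263.3]
mid 124.14651253410346 bridge [126.5295851]
clock: 9.42
eef_pos: [443.1, -171.6, 207.0]
tool_rot: [-3.14, -0.003, 2.567]
force: [0.9, 0.0, -0.1]
width: 85.4
gripper_force: 0.0
clock: 9.67
eef_pos: [443.6, -168.8, 207.4]
tool_rot: [3.141, -0.002, 2.572]
force: [0.2, 0.5, -0.7]
width: 85.3
gripper_force: 0.0
[ 443.60284512 -168.77267647  207.40303788] 2.571824731274442 [ 0.43252786  0.42023937 -0.17570411  2.0136542   0.10730519  0.71862612
  1.19179714]
rim 1532 [ 514.10749173 -217.02335293] 1.6446860852237215 68.55247536594277
handle 1347 [ 420.1101901  -157.08888163] 2.572165388246685 62.78546512494597 65.52951866338418 offaxis -0.20121871306714212<stdin>:11: DeprecationWarning: Arrays of 2-dimensional vectors are deprecated. Use arrays of 3-dimensional vectors instead. (deprecated in NumPy 2.0)
```

```bash
python3 -m handwheel '[{"delta_pos":[-0.36,0,-2],"yaw":0},{"delta_pos":[0,0,-3],"yaw":0},{"delta_pos":[0,0,-3],"yaw":0},{"delta_pos":[0,0,-3],"yaw":0},{"delta_pos":[0,0,-3],"yaw":0},{"delta_pos":[0,0,-2],"yaw":0},{"delta_pos":[0,0,-0.9],"yaw":0},{"delta_pos":[0,0,0],"yaw":0},{"delta_pos":[0,0,0],"yaw":0}]' 1
python3 -m handwheel '[{"delta_pos":[0,0,0],"yaw":0},{"delta_pos":[0,0,0],"yaw":0},{"delta_pos":[0,0,0],"yaw":0},{"delta_pos":[0,0,0],"yaw":0},{"delta_pos":[0,0,0],"yaw":0},{"delta_pos":[0,0,0],"yaw":0},{"delta_pos":[0,0,0],"yaw":0},{"delta_pos":[0,0,0],"yaw":0},{"delta_pos":[0,0,0],"yaw":0}]' -1
python3 - <<'E'
from m import *
X=np.load("topX.npy").reshape(-1,3); c,s=np.cos(-.101),np.sin(-.101)
d=X[:,:2]-[549.6,69.2]; x=d[:,0]*c+d[:,1]*s; y=-d[:,0]*s+d[:,1]*c; Z=X[:,2]
m=(Z>150)&(Z<178)&(np.abs(y)<25)&(x>10)&(x<110); print("spout",m.sum(),np.sort(x[m])[:5],np.percentile(y[m],[3,50,97]),np.median(Z[m]))
m=(Z>217)&(Z<235)&(np.hypot(x-150,y)<40); print("hub",m.sum(),x[m].mean(),y[m].mean(),np.median(Z[m]))
m=(Z>75)&(Z<100)&(np.hypot(x-145,y-125)<25); print("disp",x[m].mean(),y[m].mean())
E
```

```text
clock: 10.47
eef_pos: [440.7, -169.0, 39.5]
tool_rot: [3.141, -0.0, 2.572]
force: [-0.3, -0.2, 1.0]
width: 85.0
gripper_force: 0.0
clock: 11.22
eef_pos: [440.5, -169.9, 39.6]
tool_rot: [-3.142, 0.0, 2.571]
force: [-1.2, 0.2, 5.9]
width: 16.6
gripper_force: 60.6
spout 172 [31.34177499 33.44520457 34.52411556 35.78160901 35.90693817] [-10.48806688  -1.17724809   9.7428725 ] 167.05767281477677
hub 139 147.49249068513427 -1.686566904374305 222.49831484072797
disp 141.21210781251128 123.82594848529239
```

```bash
python3 -m handwheel '[{"delta_pos":[0,0,1],"yaw":0},{"delta_pos":[0,0,1],"yaw":0},{"delta_pos":[0,0,1],"yaw":0},{"delta_pos":[0,1,0.2],"yaw":0.02},{"delta_pos":[0.3,1.7,0],"yaw":0.035},{"delta_pos":[0.3,1.7,0],"yaw":0.035},{"delta_pos":[0.3,1.7,0],"yaw":0.035},{"delta_pos":[0.3,1.7,0],"yaw":0.035},{"delta_pos":[0.3,1.7,0],"yaw":0.035},{"delta_pos":[0.3,1.7,0],"yaw":0.035}]' -1
python3 - <<'E'
from m import *
a=get_image("top"); X=cloud(a).reshape(-1,3); s=status.read_state()
P=X[(X[:,2]>85)&(X[:,2]<110)&(X[:,0]>480)&(X[:,1]<50)&(X[:,1]>-200)]
print(s["eef_pos"],s["force"],len(P)); A=np.linalg.lstsq(np.c_[P[:,:2]-P[:,:2].mean(0),np.ones(len(P))],P[:,2],rcond=None)[0]; print(P.mean(0),A)
E
```

```text
clock: 12.05
eef_pos: [458.4, -56.1, 71.7]
tool_rot: [3.141, 0.0, 2.804]
force: [0.5, -1.2, -2.8]
width: 17.2
gripper_force: 59.6
[459.551783   -51.71315666  71.74798248] [ 1.01189264  3.63040039 -2.02628722] 25
[642.93693726 -13.74477683  99.25523275] [-0.17249003  0.12326393 99.25523275]
```

```bash
python3 -m handwheel '[{"delta_pos":[0.5,1.6,0],"yaw":0.03},{"delta_pos":[0.6,1.7,0],"yaw":0.03},{"delta_pos":[0.6,1.7,0],"yaw":0.03},{"delta_pos":[0.6,1.7,0],"yaw":0.03},{"delta_pos":[0.6,1.7,0],"yaw":0.03},{"delta_pos":[0.6,1.7,0],"yaw":0.03},{"delta_pos":[0.6,1.7,0],"yaw":0.03},{"delta_pos":[0.6,1.3,0],"yaw":0.03},{"delta_pos":[0,0,0],"yaw":0},{"delta_pos":[0,0,0],"yaw":0}]' -1
python3 -m handwheel '[{"delta_pos":[0,0,0],"yaw":0},{"delta_pos":[0,0,0],"yaw":0}]'
python3 - <<'E'
from m import *
a=get_image("scene"); X=cloud(a); s=status.read_state(); save(a,"s5",(150,120,350,290),4); print(s["eef_pos"],s["tool_rot"])
Z=X[...,2]; o=np.array([549.2,68.8]); c,sn=np.cos(-.101),np.sin(-.101); d=X[...,:2]-o; x=d[...,0]*c+d[...,1]*sn; y=-d[...,0]*sn+d[...,1]*c
for t in (0,):
    P=np.stack([x,y,Z],-1)[(Z>85)&(Z<125)&(np.hypot(x-45,y)<70)]; print(len(P),P.min(0),P.max(0))
    A=np.linalg.lstsq(np.c_[P[:,0]-45,P[:,1],np.ones(len(P))],P[:,2],rcond=None)[0]; print(A)
from scipy.optimize import least_squares
g=least_squares(lambda q:np.hypot(P[:,0]-q[0],P[:,1]-q[1])-54.5,(45,0),loss="soft_l1",f_scale=2); print("rim in sink",g.x)
E
```

```text
clock: 12.93
eef_pos: [505.3, 73.9, 71.4]
tool_rot: [3.141, -0.0, 3.042]
force: [-0.2, -0.8, -2.1]
width: 16.7
gripper_force: 59.6
clock: 13.1
eef_pos: [504.8, 71.7, 71.2]
tool_rot: [-3.14, -0.001, 3.039]
force: [0.2, -0.1, -2.4]
width: 17.1
gripper_force: 59.6
[504.94508928  71.78672206  71.26633   ] [-3.14052934e+00 -7.76476285e-04  3.03888174e+00]
221 [-24.58529192 -57.24564862  85.05287985] [101.47607279  53.69052408 105.60770821]
[-9.23102164e-03  5.42318125e-03  9.47799609e+01]
rim in sink [46.92166417 -0.98912185]
```

View pics/s5.png

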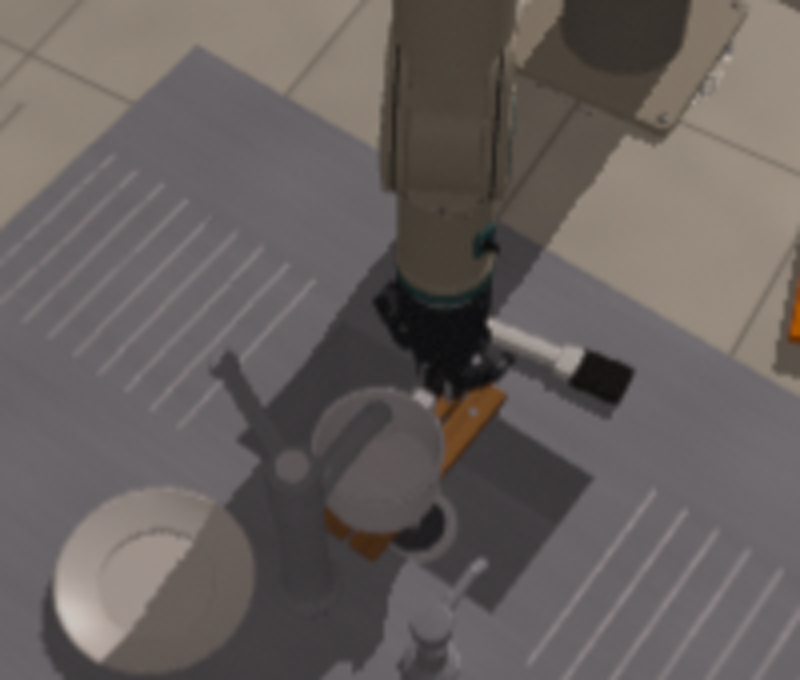

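```bash
python3 -m handwheel '[{"delta_pos":[0.1,0.1,-0.5],"yaw":0},{"delta_pos":[0,0,-0.5],"yaw":0},{"delta_pos":[0,0,-0.3],"yaw":0},{"delta_pos":[0,0,-0.2],"yaw":0},{"delta_pos":[0,0,-0.1],"yaw":0},{"delta_pos":[0,0,0],"yaw":0},{"delta_pos":[0,0,0],"yaw":0}]' -1
```

```text
clock: 13.73
eef_pos: [506.5, 74.2, 55.2]
tool_rot: [-3.142, -0.0, 3.041]
force: [-0.3, 0.5, -2.7]
width: 16.4
gripper_force: 59.6
```

```bash
python3 -m handwheel '[{"delta_pos":[0,-0.05,-0.1],"yaw":0},{"delta_pos":[0,0,-0.05],"yaw":0},{"delta_pos":[0,0,0],"yaw":0},{"delta_pos":[0,0,0],"yaw":0},{"delta_pos":[0,0,0],"yaw":0}]' -1
```

```text
clock: 14.15
eef_pos: [506.6, 73.8, 54.0]
tool_rot: [3.141, 0.0, 3.041]
force: [-0.4, -0.1, 0.6]
width: 16.9
gripper_force: 59.9
```

```bash
python3 -m handwheel '[{"delta_pos":[0,0,-0.05],"yaw":0},{"delta_pos":[0,0,0],"yaw":0},{"delta_pos":[0,0,0],"yaw":0},{"delta_pos":[0,0,0],"yaw":0},{"delta_pos":[0,0,0],"yaw":0},{"delta_pos":[0,0,0],"yaw":0},{"delta_pos":[0,0,1],"yaw":0},{"delta_pos":[0,0,2],"yaw":0},{"delta_pos":[-1,0,3],"yaw":0},{"delta_pos":[-1,0,3],"yaw":0}]' 1
python3 -m handwheel '[{"delta_pos":[-1,0,3],"yaw":0},{"delta_pos":[-1,0,3],"yaw":0},{"delta_pos":[0,0,4],"yaw":0},{"delta_pos":[0,0,3],"yaw":0},{"delta_pos":[0,0,2],"yaw":0},{"delta_pos":[0,0,0],"yaw":0},{"delta_pos":[0,0,0],"yaw":0},{"delta_pos":[0,0,0],"yaw":0}]'
python3 - <<'E'
from m import *
from scipy.optimize import least_squares
o=np.array([549.2,68.8]); c,sn=np.cos(-.101),np.sin(-.101)
s=status.read_state(); print(s["eef_pos"],s["tool_rot"])
for n in("wrist","scene"):
    p=get_image(n); X=cloud(p,wristT(p,s) if n=="wrist" else None); Z=X[...,2]; save(p,n+"6",None,1.5)
    d=X[...,:2]-o; x=d[...,0]*c+d[...,1]*sn; y=-d[...,0]*sn+d[...,1]*c; Q=np.stack([x,y,Z],-1)
    P=Q[(Z>79)&(Z<88)&(np.hypot(x-45,y)<70)&(np.hypot(x-45,y)>40)]
    g=least_squares(lambda q:np.hypot(P[:,0]-q[0],P[:,1]-q[1])-54.5,(45,0),loss="soft_l1",f_scale=2); A=np.linalg.lstsq(np.c_[P[:,0]-45,P[:,1],np.ones(len(P))],P[:,2],rcond=None)[0]
    print(n,"pot in sink",len(P),g.x,A)
    L=Q[(Z>205)&(Z<219)&(np.hypot(x-150,y)>30)&(np.hypot(x-150,y)<135)&(x<150)&(y<5)]
    if len(L)>20:
        aa=np.arctan2(-L[:,1],-(L[:,0]-150)); print("lever",len(L),np.median(aa),np.percentile(aa,[5,95]),np.median(L[:,2]))
    hb=Q[(Z>220)&(Z<232)&(np.hypot(x-150,y)<40)]; print("hub",len(hb),hb[:,:2].mean(0) if len(hb) else 0)
E
```

```text
clock: 14.98
eef_pos: [486.0, 73.6, 144.4]
tool_rot: [-3.141, -0.001, 3.041]
force: [-0.1, 0.6, -0.4]
width: 85.5
gripper_force: 0.0
clock: 15.65
eef_pos: [465.7, 73.4, 293.0]
tool_rot: [-3.141, -0.001, 3.041]
force: [-0.0, -0.9, -0.4]
width: 85.6
gripper_force: 0.0
[465.73113594  73.44066966 293.03683247] [-3.14111719e+00 -9.02485252e-04  3.04077360e+00]
wrist pot in sink 743 [45.20125375  1.62147204] [ 1.80481257e-03 -3.45169562e-04  8.24951139e+01]
hub 0 0
scene pot in sink 99 [48.62690123  0.80182445] [ 2.77364241e-04 -7.62894211e-04  8.24286495e+01]
lever 150 1.1855305998004328 [1.0496719  1.31976718] 213.61384031783587
hub 100 [150.8035843    0.70855792]
```

```bash
python3 -m handwheel '[{"delta_pos":[1.2,-0.6,0],"yaw":-0.122},{"delta_pos":[1.2,-0.6,0],"yaw":-0.122},{"delta_pos":[1.2,-0.6,0],"yaw":-0.122},{"delta_pos":[1.2,-0.6,0],"yaw":-0.122},{"delta_pos":[1.2,-0.6,0],"yaw":-0.122},{"delta_pos":[1.2,-0.6,0],"yaw":-0.122},{"delta_pos":[1.2,-0.6,0],"yaw":-0.122},{"delta_pos":[1.2,-0.6,0],"yaw":-0.122}]' 1
python3 -m handwheel '[{"delta_pos":[1.2,-0.6,0],"yaw":-0.122},{"delta_pos":[1.2,-0.6,0],"yaw":-0.122},{"delta_pos":[1.2,-0.6,0],"yaw":-0.122},{"delta_pos":[1.2,-0.6,0],"yaw":-0.122},{"delta_pos":[1.2,-0.6,0],"yaw":-0.122},{"delta_pos":[1.2,-0.6,0],"yaw":-0.122},{"delta_pos":[1.2,-0.6,0],"yaw":-0.122},{"delta_pos":[1.2,-0.5,0],"yaw":-0.125}]'
python3 -m handwheel '[{"delta_pos":[0,0,0],"yaw":0},{"delta_pos":[0,0,0],"yaw":0},{"delta_pos":[0,0,0],"yaw":0}]'
cat > lev.py <<'E'
from m import *
o=np.array([549.2,68.8]); c,sn=np.cos(-.101),np.sin(-.101)
s=status.read_state(); print(s["eef_pos"],s["tool_rot"][2],s["qpos"][6])
p=get_image("wrist"); X=cloud(p,wristT(p,s)); Z=X[...,2]; save(p,"w%d"%int(s["clock"]*100))
d=X[...,:2]-o; x=d[...,0]*c+d[...,1]*sn; y=-d[...,0]*sn+d[...,1]*c; Q=np.stack([x,y,Z],-1)
hb=Q[(Z>221)&(Z<232)&(np.hypot(x-150,y)<45)]; r=cv2.minEnclosingCircle(hb[:,:2].astype(np.float32)) if len(hb) else None; print("hub",len(hb),r)
L=Q[(Z>209)&(Z<219)&(np.hypot(x-150,y)>32)&(np.hypot(x-150,y)<112)]
u,sv,vt=np.linalg.svd(L[:,:2]-L[:,:2].mean(0),full_matrices=False); v=vt[0]*np.sign(vt[0]@(L[:,:2].mean(0)-[150,0])); print("lever",len(L),"mean",L.mean(0),"angle",np.arctan2(-v[1],-v[0]),"from axis",np.arctan2(-L[:,1].mean(),150-L[:,0].mean()))
M=L.mean(0)[:2]; w=(M+v*(85-np.hypot(*(M-[150,0]))))@np.array([[c,sn],[-sn,c]])+o; print("grip world",w)
E
python3 lev.py
```

```text
clock: 16.42
eef_pos: [562.3, 25.4, 291.7]
tool_rot: [-3.139, -0.001, 2.059]
force: [-0.6, 0.6, -0.4]
width: 85.6
gripper_force: 0.0
clock: 17.08
eef_pos: [658.3, -21.7, 291.5]
tool_rot: [-3.139, 0.002, 1.08]
force: [-0.6, 0.0, -0.1]
width: 85.5
gripper_force: 0.0
clock: 17.33
eef_pos: [657.5, -20.6, 292.2]
tool_rot: [-3.139, 0.001, 1.089]
force: [-0.3, 0.2, 0.7]
width: 85.6
gripper_force: 0.0
[657.47553085 -20.63411889 292.18059316] 1.0890067623301298 -0.37087234579529205
hub 2217 ((148.15774536132812, -0.2556408643722534), 20.40800666809082)
lever 1893 mean [121.11950961 -65.03578317 214.22196767] angle 1.1758043193076986 from axis 1.152884076940903
grip world [656.55826352 -20.28893238]
```

```bash
python3 -m handwheel '[{"delta_pos":[-0.1,0,-2],"yaw":-0.012},{"delta_pos":[0,0,-3],"yaw":0},{"delta_pos":[0,0,-3],"yaw":0},{"delta_pos":[0,0,-1.8],"yaw":0},{"delta_pos":[0,0,-0.5],"yaw":0},{"delta_pos":[0,0,0],"yaw":0},{"delta_pos":[0,0,0],"yaw":0},{"delta_pos":[0,0,0],"yaw":0}]' 1
python3 -m handwheel '[{"delta_pos":[0,0,0],"yaw":0},{"delta_pos":[0,0,0],"yaw":0},{"delta_pos":[0,0,0],"yaw":0},{"delta_pos":[0,0,0],"yaw":0},{"delta_pos":[0,0,0],"yaw":0},{"delta_pos":[0,0,0],"yaw":0},{"delta_pos":[0,0,0],"yaw":0},{"delta_pos":[0,0,0],"yaw":0},{"delta_pos":[0,0,0],"yaw":0}]' -1
```

```text
clock: 18.05
eef_pos: [658.6, -21.3, 192.2]
tool_rot: [3.139, -0.002, 1.074]
force: [1.0, 1.0, -0.3]
width: 85.3
gripper_force: 0.0
clock: 18.8
eef_pos: [657.4, -21.2, 190.6]
tool_rot: [-3.141, 0.0, 1.074]
force: [-1.7, 0.4, 3.9]
width: 14.9
gripper_force: 59.9
```

```bash
python3 -m handwheel '[{"delta_pos":[-0.36,0.21,0],"yaw":-0.049},{"delta_pos":[-0.35,0.22,0],"yaw":-0.049},{"delta_pos":[-0.34,0.24,0],"yaw":-0.049},{"delta_pos":[-0.33,0.26,0],"yaw":-0.049},{"delta_pos":[-0.31,0.27,0],"yaw":-0.049},{"delta_pos":[-0.3,0.29,0],"yaw":-0.049},{"delta_pos":[-0.28,0.3,0],"yaw":-0.049},{"delta_pos":[-0.28,0.32,0],"yaw":-0.048},{"delta_pos":[0,0,0],"yaw":0},{"delta_pos":[0,0,0],"yaw":0}]' -1
python3 -m handwheel '[{"delta_pos":[0,0,0],"yaw":0},{"delta_pos":[0,0,0],"yaw":0},{"delta_pos":[0,0,0],"yaw":0}]'
python3 lev.py
```

```text
clock: 19.63
eef_pos: [631.6, -0.1, 190.6]
tool_rot: [-3.141, 0.0, 0.684]
force: [-2.5, 0.1, 5.4]
width: 14.8
gripper_force: 60.1
clock: 19.88
eef_pos: [631.7, -0.1, 190.6]
tool_rot: [-3.141, 0.0, 0.684]
force: [-4.0, 1.1, 5.3]
width: 14.9
gripper_force: 60.2
[ 6.31687641e+02 -9.30941811e-02  1.90560964e+02] 0.6835011744386028 -0.7016926054328867
hub 8273 ((147.6721649169922, -0.19255982339382172), 20.412221908569336)
lever 5815 mean [ 99.97392484 -48.30493222 214.40548745] angle 0.7886532754362671 from axis 0.7678963880105169
grip world [631.84831524   0.84891729]
```

```bash
python3 -m handwheel '[{"delta_pos":[0,0,0],"yaw":0},{"delta_pos":[0,0,0],"yaw":0},{"delta_pos":[0,0,0],"yaw":0},{"delta_pos":[0,0,0],"yaw":0},{"delta_pos":[0,0,0],"yaw":0},{"delta_pos":[0,0,0],"yaw":0},{"delta_pos":[0,0,2],"yaw":0},{"delta_pos":[0,0,3],"yaw":0},{"delta_pos":[0,0,3],"yaw":0},{"delta_pos":[0,0,2],"yaw":0}]' 1
python3 -m handwheel '[{"delta_pos":[0,0,0],"yaw":0},{"delta_pos":[0,0,0],"yaw":0},{"delta_pos":[0,0,0],"yaw":0}]'
python3 lev.py
python3 -m handwheel '[{"delta_pos":[-2,0,2],"yaw":0},{"delta_pos":[-3,0,2],"yaw":0},{"delta_pos":[-3,0,0],"yaw":0},{"delta_pos":[-3,0,0],"yaw":0},{"delta_pos":[-3,0,0],"yaw":0},{"delta_pos":[-3,0,0],"yaw":0},{"delta_pos":[0,0,0],"yaw":0},{"delta_pos":[0,0,0],"yaw":0},{"delta_pos":[0,0,0],"yaw":0}]'
python3 - <<'E'
from m import *
from scipy.optimize import least_squares
o=np.array([549.2,68.8]); c,sn=np.cos(-.101),np.sin(-.101)
p=get_image("scene"); X=cloud(p); Z=X[...,2]; save(p,"s7",(150,120,350,290),4)
d=X[...,:2]-o; x=d[...,0]*c+d[...,1]*sn; y=-d[...,0]*sn+d[...,1]*c; Q=np.stack([x,y,Z],-1)
P=Q[(Z>79)&(Z<88)&(np.hypot(x-45,y)<70)&(np.hypot(x-45,y)>40)]
g=least_squares(lambda q:np.hypot(P[:,0]-q[0],P[:,1]-q[1])-54.5,(45,0),loss="soft_l1",f_scale=2); print(g.x)
E
```

```text
clock: 20.77
eef_pos: [632.9, -0.5, 293.1]
tool_rot: [3.139, -0.002, 0.683]
force: [0.9, 0.1, -0.7]
width: 85.3
gripper_force: 0.0
clock: 21.02
eef_pos: [631.4, 0.0, 289.5]
tool_rot: [-3.141, 0.001, 0.683]
force: [-0.3, -0.2, -0.4]
width: 85.2
gripper_force: 0.0
[6.31373101e+02 2.33742146e-02 2.89468719e+02] 0.6829520419007271 -0.7399347263494961
hub 2254 ((147.90020751953125, -0.22556103765964508), 20.429035186767578)
lever 1924 mean [ 99.06573142 -49.22455601 214.30378342] angle 0.7904904840443293 from axis 0.7683298067039795
grip world [631.86704144   0.82560212]
clock: 21.82
eef_pos: [462.5, 0.0, 330.0]
tool_rot: [3.141, -0.0, 0.683]
force: [-0.4, 0.3, 0.2]
width: 85.5
gripper_force: 0.0
[47.92170629  0.75245825]
```

View pics/s7.png

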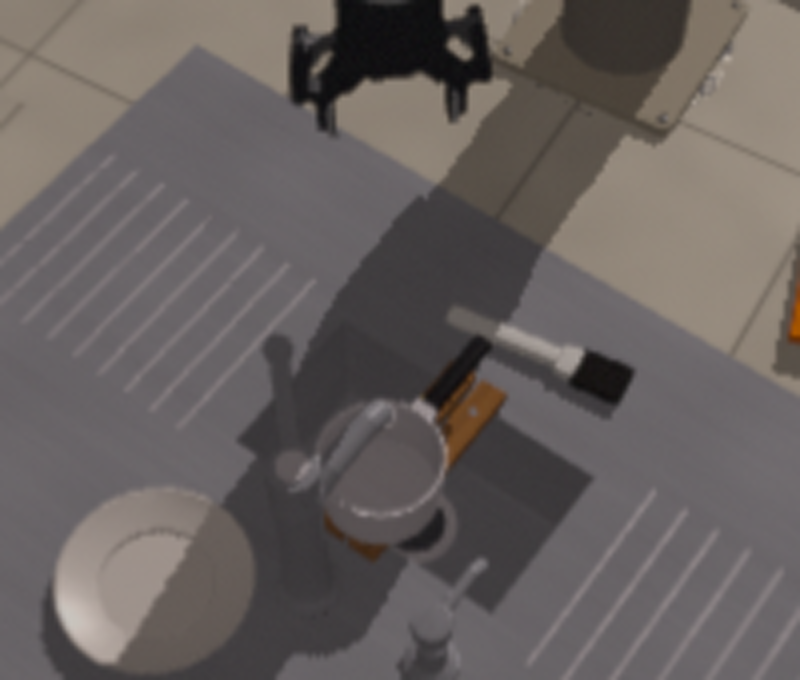

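The scene view shows the pot upright on the bridge under the spout (around pixel 380,470). The lever is at about 45° (285,400), the plate and brush haven't moved, and the robot is clear.

```bash
python3 -c "from cell import ctrl; print(ctrl.finish_job())"
```

```text
the job is handed in; nothing more can be done
None
```

The job is handed in at about 22 s: the bridge lies level across the bowl, the pot stands on it within about 3 mm of the spout's centre, the lever measures 0.79 rad (about 45°), and the plate and brush were not touched.

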